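# Fasten the funnel and fill the walnut jar

## Task

On the filling station, first fasten the funnel bracket: push the sprung winged knob down and turn it clockwise as far as it goes, so that it stays down by itself. Then take the scoop by its wooden handle, tip all four walnuts through the funnel into the jar, and put the scoop back upright on its wooden board and let go. Leave the honey jar, the bottle and the mug alone.

Things in the scene. Friction and masses are not known exactly. Their poses are not given: they have to be found in the camera images.
- station: Fixed filling station: light wooden base 150 x 340 x 20 mm (x, y, z) with, on its +y side, a clear jar under a steel funnel (axis at y = +85 mm) and, on its -y side (axis at y = -85 mm), a dark wooden post, 50 mm square, with a steel bracket (top at 133 mm), an aluminium boss (54 mm across, top at 155 mm) and the winged knob. Origin: centre of the underside, z up.
- funnel_mouth (a point): Centre of the funnel's mouth, 188 mm above the counter. Steel cone 148 mm across outside at the mouth, 50 mm deep, leading to a neck of 62 mm bore that ends 112 mm above the counter, inside the jar.
- jar_floor (a point): Centre of the jar's inner floor, 25 mm above the counter, straight below the funnel mouth. Clear jar: 80 mm outside, 73 mm bore, rim 125 mm above the counter. Fixed to the station.
- knob_grip (a point): Grip point on the axis of the black winged knob, moving with it; 201 mm above the counter while up. The wing is an upright plate 68 mm long, 14 mm thick, 36 mm tall (12 mm above to 24 mm below this point), along this point's x, on a disc 50 mm across whose top is 22 mm below this point. Wing direction = station yaw + 2.871 rad - knob_turn; when home it points at the funnel.
- knob_press (a joint): How far the knob is pushed down, m: 0 = up (springs back there), stop at 0.0145. The spring takes about 3 N to start and 6 N at the stop. While it is up the thread blocks turning beyond about 0.25 rad.
- knob_turn (a joint): Knob turned clockwise seen from above, rad: starts at 0 to 0.12, stop at 1.3. Pushed down at least 10 mm and turned, its thread starts at about 0.4 rad and draws it down to 12 to 13 mm at 1.1 rad and beyond; the thread then holds it when let go. Turning takes less than 0.3 N m.
- board: Dark wooden board where the scoop belongs, 240 x 140 x 12 mm, fixed to the counter. Origin: centre of its underside; long side along its x.
- scoop: Aluminium scoop, about 0.16 kg, 150 mm long (x), 70 wide (y), walls 50 high, 3 thick, open on top and at its -x end (the lip), +x end closed. Its floor rises by 10 degrees towards the lip: level, the walnuts lie at the closed end; with the lip tipped down 35 degrees all roll out. Origin: centre of its underside, z up. Starts on the board within 0.3 rad of the board's x, lip to the board's -x.
- scoop_grip (a point): Middle of the scoop's light wooden handle: a bar 16 mm wide and high, 120 mm long along the scoop's x, 95 mm above the scoop's underside at scoop x = +15 mm, near the centre of mass. A strut holds it at the closed end and two thin slanting struts at scoop x = -40 mm; it is free 40 mm either side of this point.
- scoop_lip (a point): Middle of the lip's upper edge, where the walnuts leave: scoop x = -74 mm, z = 30 mm above its underside.
- nut0: Walnut, a ball 28 mm across, 12 g; origin at its centre; starts in the scoop.
- nut1: Walnut, a ball 28 mm across, 12 g; origin at its centre; starts in the scoop.
- nut2: Walnut, a ball 28 mm across, 12 g; origin at its centre; starts in the scoop.
- nut3: Walnut, a ball 28 mm across, 12 g; origin at its centre; starts in the scoop.
- honey: Amber honey jar with a black lid, 68 mm across, 85 mm high, loose bystander; origin: centre of its underside.
- syrup: Clear bottle, 60 mm across, 160 mm high, loose bystander; origin: centre of its underside.
- mug: White mug, 80 mm across, 90 mm high, handle at its +y, loose bystander; origin: centre of its underside.
Not all that is in view belongs to the job. What is shaped like the scoop but purple or red is not meant.

How it is judged (in metres and radians):
On the way, in this order (a step that is already met when the one before it is completed fails the run):
1. the knob is pushed down and turned home (value of joint knob_turn above 1.1 rad and value of joint knob_press above 0.0115 m), for 0.2 s.
2. the scoop, lifted, is tipped with its lip over the funnel (angle between scoop's own z axis and vertical above 0.3 rad and horizontal distance between scoop_lip and funnel_mouth below 0.08 m and height (world z) of scoop_lip above 0.17 m), for 0.1 s.
3. all four walnuts are in the jar (horizontal distance between each of nut0, nut1, nut2, nut3 and jar_floor below 0.034 m and height (world z) of each of nut0, nut1, nut2, nut3 below 0.115 m), for 0.2 s.
At the end, for the whole second after the job is handed in: Knob let go and home (turned over 1.1 rad, down over 11.5 mm); four walnuts in the jar (centres within 34 mm of its axis, lower than 115 mm); scoop released, still and flat (0.06 rad) on its board, within 50 mm of the board's centre; bystanders moved less than 30 mm (all of step 1 and all of step 3 and horizontal distance between scoop and board below 0.05 m and angle between scoop's own z axis and vertical below 0.06 rad and z of scoop in the frame of board between 0.008 and 0.016 m and linear speed of scoop below 0.02 m/s and contact force between the fingers and scoop below 0.1 N); the robot touches nothing.
It fails at once if the honey jar is moved by more than 30 mm or tipped over (distance of honey from where it was at the start of the episode above 0.03 m or angle between honey's own z axis and vertical above 0.4 rad).
It fails at once if the bottle is moved by more than 30 mm or tipped over (distance of syrup from where it was at the start of the episode above 0.03 m or angle between syrup's own z axis and vertical above 0.4 rad).
It fails at once if the mug is moved by more than 30 mm or tipped over (distance of mug from where it was at the start of the episode above 0.03 m or angle between mug's own z axis and vertical above 0.4 rad).
It also fails if it takes over 72 s, if anything falls off the work surface, if the arm or the gripper's body presses on something with over 40 N, if the wrist force passes 120 N, or if a joint passes its speed limit or range.

## Robot

A 6-joint arm with a two-finger parallel gripper is mounted at the origin on the work surface. World frame = base frame: x ahead of the robot, y to its left, z up, the work surface at z = 0. Lengths are in mm, angles in rad, forces in N, time in s.
With the tool pointing down it reaches from about 350 to 875 mm from the base axis. Payload 4.2 kg.
Tool frame: the origin (TCP) lies on the mounting face of the last link; the fingertips stand 173 mm ahead of it and the grasp point (between the pads) lies 155 mm ahead of it; z points along the fingers, y is the line along which they close (so a half turn about z gives the same grasp; the last joint's range is limited). The gripper opens to 85 mm and grips with 20 to 120 N. Pads are 22 mm wide; open, the fingers measure 114 mm over their backs; the gripper's body (76 mm by 85 mm) begins 54 mm behind the grasp point. The pads swing forward as they close: fully open they stand 13 mm farther back than shut.
Start: joints at [1.463, 0.385, 0.008, 0, -1.194, -0.259], TCP at [224.111, 583.416, 404.712] pointing down, gripper open.
Joint ranges: [-3.14, 3.14], [-1.21, 2.06], [-1.07, 1.41], [-3.16, 2.05], [-2.99, -0.16], [-3.1, 3.1]. Speed limits (rad/s): [2.79, 2.79, 3.14, 3.14, 3.14, 3.14].

## Interface

Orientations are given as a unit quaternion [x, y, z, w].
In Python, from bench import arm gives the robot as it stands. The module is installed in compiled form; this text tells all that it offers.
- The arm moves only by the tool move_arm, never from a script. Its arguments are lists of equal length, an entry for each row: "fingers": the finger opening in mm, from 0 to 85.4; "travel": the shift along the tool's x, y, z in mm, a list of three; "dr": the turn, a rotation vector about the tool's x, y, z in rad, a list of three. A call has 1 to 10 rows; each row is the pose to reach, as a shift and turn from the pose commanded when the call began, along the tool's axes at that moment; what a row does not reach only later rows make up. A row lasts 1/10 s, in which the tool goes at most 50 mm and 8.59 degrees, less where a joint would pass 70% of its speed; a pose out of reach is approached as far as the arm can. A call with a gripper value outside its range is refused whole. The fingers move at their own pace and stop on an object; the grip force is fixed at half the most. Time passes only in rows, so rows that repeat a pose let the fingers close. It gives the time, the measured TCP pose, the force, the opening and the grip force at its end, in the units of the state.
- arm.read_state(): the state, without advancing time (a new reading comes with each control period).
- arm.get_image(name): name is "scene" or "top" or "wrist"; returns the picture (420x560x3 uint8, red, green, blue); there is no depth.
- arm.camera_model(name): a dict with "intrinsics" (3x3 intrinsics, pixels), "pose" (4x4, takes a point from camera to world coordinates). Camera axes: x right, y up, looking along -z (the intrinsics and any distortion apply to the point x, -y, -z); pixel columns grow to the right and rows downward; lengths in mm; the calibration is good to about 2 mm. The wrist camera is an equidistant fisheye: a pixel r from the principal point sees the ray r / f radians off the axis. A picture is of the moment at which its call begins: read the wrist's pose just before it. camera_model takes no time and is no camera call; for the wrist camera it gives the pose at the moment of the call.
- arm.job_done(): hands the job in; it is judged then, once.
The state is a dict: "clock": time; "joints": joint angles; "joint_vel": joint speeds; "joint_efforts": joint torques, N m; "position": TCP position; "ee_rot": TCP orientation; "contact_force": force on the tool from outside, world axes, zero at the start; "wrist_torque": the same for the moment, N m; "gripper_width": finger opening in mm; "grasp_force": force on a finger pad.
Only numpy, scipy, OpenCV 4.12 (cv2) and the standard library are available. Lean on these libraries where they do the work, as an engineer would, in place of code of your own. Each camera call takes 0.05 s, during which the arm holds its last target. There are 200 camera calls.

## Working session

There is one attempt and no reset: what is moved stays moved. The work goes in short steps, Python scripts to look and compute and a tool call to move; the robot and the scene stay as the last step left them, time stands still between calls to the robot, and variables do not carry over. Pictures are saved under pics/ and viewed, at most 10 in all, crops included, and the job is handed in when it is done.

Besides the shell and the picture viewer there is one more tool, called after "Emit:" by a JSON object that holds its "name" and its "arguments", one argument or row to a line. move_arm: Moves the arm, as the interface text tells. Its arguments: {"type":"object","properties":{"fingers":{"type":"array","items":{"type":"number"}},"travel":{"type":"array","items":{"type":"array","items":{"type":"number"}}},"dr":{"type":"array","items":{"type":"array","items":{"type":"number"}}}},"required":["fingers","travel","dr"]}

```bash
mkdir -p pics; python3 - <<'E'
from bench import arm
import cv2,numpy as np
for n in("scene","top"):
    im=arm.get_image(n); cv2.imwrite(f"pics/{n}0.png",im[:,:,::-1])
    m=arm.camera_model(n); print(n,np.round(m["intrinsics"],1).tolist(),np.round(m["pose"],3).tolist())
s=arm.read_state(); print({k:np.round(v,3).tolist() for k,v in s.items()})
E
```

```text
scene [[544.1, 0.0, 278.4], [0.0, 544.1, 213.8], [0.0, 0.0, 1.0]] [[-0.716, -0.568, 0.406, 1114.272], [0.698, -0.584, 0.414, 701.707], [0.002, 0.58, 0.815, 1279.405], [0.0, 0.0, 0.0, 1.0]]
top [[421.1, 0.0, 278.9], [0.0, 421.1, 206.9], [0.0, 0.0, 1.0]] [[-0.011, 0.997, -0.075, 471.824], [-1.0, -0.011, 0.003, 144.635], [0.002, 0.075, 0.997, 1141.434], [0.0, 0.0, 0.0, 1.0]]
{'clock': 0.1, 'joints': [1.463, 0.385, 0.007, -0.0, -1.194, -0.259], 'joint_vel': [-0.001, -0.001, 0.002, 0.002, 0.001, -0.001], 'joint_efforts': [-0.0, -39.332, 18.893, 4.198, -0.003, 0.0], 'position': [224.033, 583.279, 403.732], 'ee_rot': [0.983, -0.182, -0.0, 0.001], 'contact_force': [-0.618, -0.3, 0.705], 'wrist_torque': [0.005, 0.0, -0.011], 'grasp_force': 0.0, 'gripper_width': 85.575}
```

View pics/scene0.png

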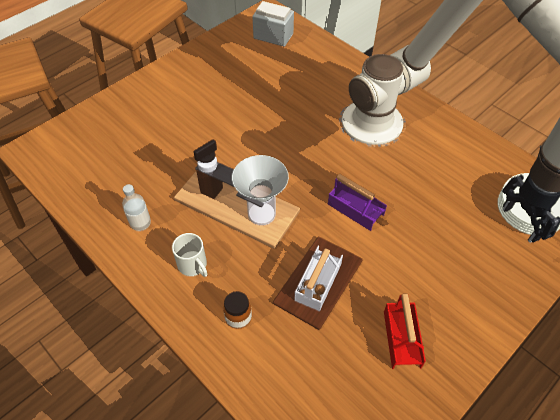

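View pics/top0.png

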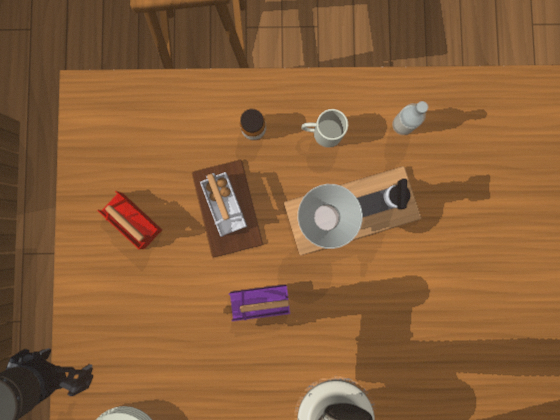

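Candidates for the scoop:
- The grey one on the dark board, at top (222,203) and scene (318,275).
- Purple, at top (258,302).
- Red, at top (130,220).

I choose the grey aluminium one on the board. The station is at top (355,210), with the knob at about (398,195). Next is a close crop to check this.

```bash
cat > h.py <<'E'
import numpy as np,cv2
from scipy.spatial.transform import Rotation as R
from bench import arm
def ray(n,uv,m=None):
    m=m or arm.camera_model(n);K=np.array(m["intrinsics"]);T=np.array(m["pose"])
    x=(uv[0]-K[0,2])/K[0,0];y=(uv[1]-K[1,2])/K[1,1]
    if n=="wrist":
        r=np.hypot(x,y);s=np.sin(r)/max(r,1e-9);d=np.array([x*s,-y*s,-np.cos(r)])
    else: d=np.array([x,-y,-1.])
    d=T[:3,:3]@d;return T[:3,3],d/np.linalg.norm(d)
def plane(n,uv,z,m=None):
    o,d=ray(n,uv,m);return o+d*(z-o[2])/d[2]
def tri(a,b):
    (o1,d1),(o2,d2)=a,b
    t=np.linalg.lstsq(np.c_[d1,-d2],o2-o1,rcond=None)[0]
    p,q=o1+t[0]*d1,o2+t[1]*d2
    return (p+q)/2,np.linalg.norm(p-q)
E
python3 - <<'E'
import cv2,numpy as np
t=cv2.imread("pics/top0.png");s=cv2.imread("pics/scene0.png")
c=np.zeros((600,800,3),np.uint8)
a=cv2.resize(t[155:260,180:430],None,fx=3,fy=3,interpolation=2);c[:315,:750]=a
a=cv2.resize(s[235:330,270:365],None,fx=3,fy=3,interpolation=2);c[315:600,:285]=a
a=cv2.resize(s[135:230,180:345],None,fx=3,fy=3,interpolation=2);c[315:600,290:785]=a
cv2.imwrite("pics/c1.png",c)
E
```

```text
(no output)
```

View pics/c1.png

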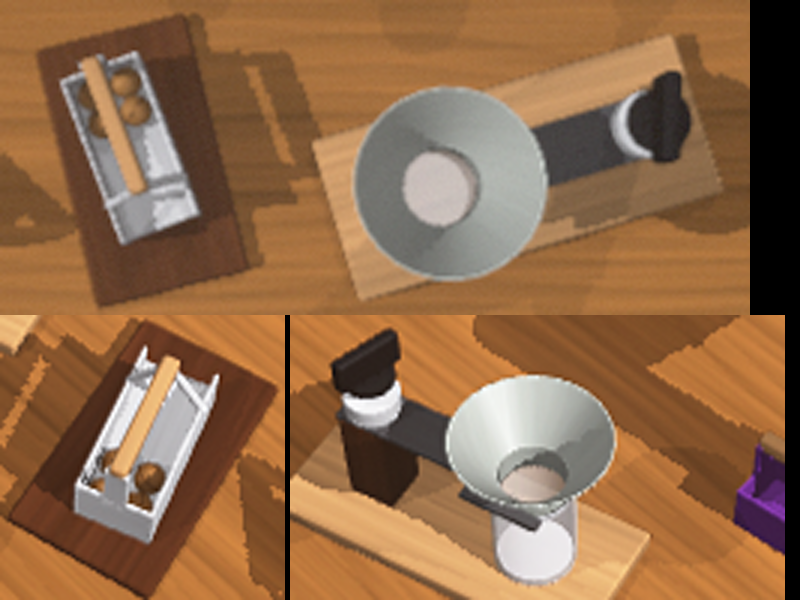

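```bash
python3 - <<'E'
from h import *
np.set_printoptions(precision=1,suppress=True)
T=lambda u,v:((u+.5)/3-.5+180,(v+.5)/3-.5+155)
S1=lambda u,v:((u+.5)/3-.5+270,(v-315+.5)/3-.5+235)
S2=lambda u,v:((u-290+.5)/3-.5+180,(v-315+.5)/3-.5+135)
def tr(n,a,b): print(n,*tri(ray("top",a),ray("scene",b)))
tr("hclosed",T(91,60),S1(121,470));tr("hlip",T(138,191),S1(172,361))
tr("funnel",T(451,183),S2(531,440))
tr("wingA",T(669,73),S2(336,376));tr("wingB",T(665,160),S2(396,337))
for a,b in(((669,73),(665,160)),):
  for p in(a,b):print("wing@213",plane("top",T(*p),213))
for p in((91,60),(138,191)):print("h@115",plane("top",T(*p),115))
print("fun@188",plane("top",T(451,183),188))
c=np.array([plane("top",T(*p),20) for p in((314,143),(670,36),(720,187),(363,298))]);print("base",c,c.mean(0))
d=c[0]-c[1]+c[3]-c[2];print("station yaw",np.arctan2(d[1],d[0])-np.pi/2,np.linalg.norm(d)/2)
c=np.array([plane("top",T(*p),12) for p in((38,50),(185,14),(250,266),(100,305))]);print("board",c,c.mean(0))
d=c[0]+c[1]-c[3]-c[2];print("board yaw",np.arctan2(d[1],d[0]),np.linalg.norm(d)/2)
# bystanders
for n,uv,z in(("honey",(253,119),85),("mug",(331,127),90),("syrupcap",(422,106),160)):print(n,plane("top",uv,z))
E
```

```text
hclosed [629.2 312.8 111.2] 4.720062594327137
hlip [522.4 272.8 109.9] 0.40931918512721654
funnel [521.7  27.  186.7] 1.9794510969307981
wingA [ 602.  -136.8  200.4] 1.5149196196898935
wingB [ 536.6 -130.7  205.7] 0.13263777678125993
wing@213 [ 600.8 -133.7  213. ]
wing@213 [ 536.2 -128.6  213. ]
h@115 [630.1 310.3 115. ]
h@115 [522.3 272.  115. ]
fun@188 [522.2  26.4 188. ]
base [[ 568.1  127.    20. ]
 [ 661.  -193.5   20. ]
 [ 525.  -233.5   20. ]
 [ 430.3   85.3   20. ]] [546.1 -53.7  20. ]
station yaw 0.28538726659295466 333.14906189618245
board [[655.6 374.8  12. ]
 [687.1 242.1  12. ]
 [459.4 185.2  12. ]
 [426.4 318.7  12. ]] [557.1 280.2  12. ]
board yaw 0.2425304867986953 235.3196956553656
honey [777.1 205.5  85. ]
mug [752.9   7.3  90. ]
syrupcap [ 782.8 -201.4  160. ]
```

Crop c1 shows the grey scoop with its wooden handle (top crop (91,60)–(138,191)), four brown nuts at the closed end, the funnel centre at (451,183), and the wing from (669,73) to (665,160). Heights, sizes and yaw agree with the text: funnel at (522,27), knob at about (570,-134), wing yaw about -0.08. I'm moving over the knob.

Emit:
{"name": "move_arm", "arguments": {
  "fingers": [85, 85, 85, 85, 85, 85, 85, 85, 85, 85],
  "travel": [
    [580, 547, -20],
    [580, 547, -20],
    [580, 547, -20],
    [580, 547, -20],
    [580, 547, -20],
    [580, 547, -20],
    [580, 547, -20],
    [580, 547, -20],
    [580, 547, -20],
    [580, 547, -20]
  ],
  "dr": [
    [0, 0, -0.28],
    [0, 0, -0.28],
    [0, 0, -0.28],
    [0, 0, -0.28],
    [0, 0, -0.28],
    [0, 0, -0.28],
    [0, 0, -0.28],
    [0, 0, -0.28],
    [0, 0, -0.28],
    [0, 0, -0.28]
  ]
}}

```text
clock: 1.1
position: [440.8, 130.8, 417.3]
ee_rot: [0.999, -0.043, -0.0, -0.0]
contact_force: [1.6, 0.4, 1.2]
gripper_width: 84.9
grasp_force: 0.0
```

Emit:
{"name": "move_arm", "arguments": {
  "fingers": [85, 85, 85, 85, 85, 85, 85, 85],
  "travel": [
    [151, 255, 0],
    [151, 255, 0],
    [151, 255, 0],
    [151, 255, 0],
    [151, 255, 0],
    [151, 255, 0],
    [151, 255, 0],
    [151, 255, 0]
  ],
  "dr": [
    [0, 0, 0],
    [0, 0, 0],
    [0, 0, 0],
    [0, 0, 0],
    [0, 0, 0],
    [0, 0, 0],
    [0, 0, 0],
    [0, 0, 0]
  ]
}}

```text
clock: 1.9
position: [568.9, -135.3, 416.0]
ee_rot: [0.999, -0.045, -0.001, -0.0]
contact_force: [0.3, -0.2, -0.1]
gripper_width: 85.3
grasp_force: 0.0
```

```bash
python3 - <<'E'
from h import *
np.set_printoptions(precision=3,suppress=True)
s=arm.read_state();m=arm.camera_model("wrist");im=arm.get_image("wrist");cv2.imwrite("pics/w1.png",im[:,:,::-1])
import json;json.dump({k:np.array(v).tolist() for k,v in m.items() if k in("intrinsics","pose")},open("w1.json","w"))
print(s["position"],s["ee_rot"],s["joints"],s["contact_force"]);print(np.array(m["pose"]),m["intrinsics"])
E
```

```text
[ 568.93  -135.304  416.045] [ 0.999 -0.045 -0.001 -0.   ] [ 0.043  0.309 -0.075 -0.001 -1.188  1.438] [ 0.282 -0.231 -0.063]
[[  -0.091    0.942    0.324  653.56 ]
 [  -0.996   -0.085   -0.031 -141.478]
 [  -0.002   -0.326    0.945  384.784]
 [   0.       0.       0.       1.   ]] [[325.192   0.    278.085]
 [  0.    325.192 210.074]
 [  0.      0.      1.   ]]
```

View pics/w1.png

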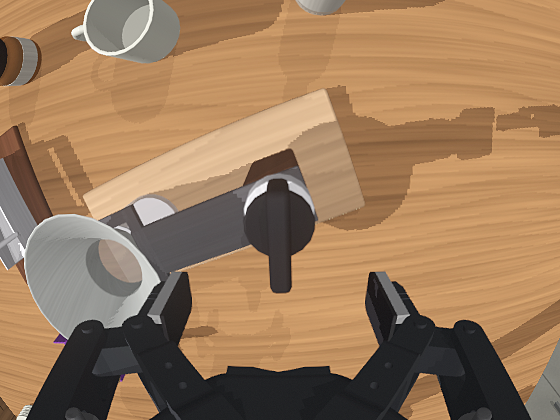

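The wrist view shows the wing's top from about (278,181) to (281,291), between the open fingers, with the disc around (279,222).

```bash
python3 - <<'E'
from h import *
import json
np.set_printoptions(precision=1,suppress=True)
m=json.load(open("w1.json"))
A,B=plane("wrist",(278,181),213,m),plane("wrist",(281,291),213,m)
print(A,B,(A+B)/2,np.linalg.norm(A-B),np.arctan2(*(A-B)[1::-1]))
T=lambda u,v:((u+.5)/3-.5+180,(v+.5)/3-.5+155)
for w,t in(((278,181),(669,73)),((281,291),(665,160))):print(tri(ray("wrist",w,m),ray("top",T(*t))))
E
```

```text
[ 611.3 -137.3  213. ] [ 541.2 -132.8  213. ] [ 576.2 -135.1  213. ] 70.26051702015546 -0.0640398559053298
(array([ 604.9, -138.3,  192.3]), np.float64(3.929515291018818))
(array([ 536.4, -131.7,  205. ]), np.float64(1.6383145624806246))
```

Emit:
{"name": "move_arm", "arguments": {
  "fingers": [85, 85, 85, 10, 10, 10, 10, 10, 10, 10],
  "travel": [
    [2, 0, 40],
    [2, 0, 58],
    [2, 0, 58],
    [2, 0, 58],
    [2, 0, 58],
    [2, 0, 58],
    [2, 0, 58],
    [2, 0, 58],
    [2, 0, 58],
    [2, 0, 58]
  ],
  "dr": [
    [0, 0, 0],
    [0, 0, 0],
    [0, 0, 0],
    [0, 0, 0],
    [0, 0, 0],
    [0, 0, 0],
    [0, 0, 0],
    [0, 0, 0],
    [0, 0, 0],
    [0, 0, 0]
  ]
}}

```text
clock: 2.95
position: [570.8, -135.4, 360.2]
ee_rot: [0.999, -0.043, 0.0, 0.001]
contact_force: [-0.4, -6.0, 2.1]
gripper_width: 12.7
grasp_force: 62.1
```

Emit:
{"name": "move_arm", "arguments": {
  "fingers": [10, 10, 10, 10, 10],
  "travel": [
    [0, 0, 6],
    [0, 0, 12],
    [0, 0, 15],
    [0, 0, 15],
    [0, 0, 15]
  ],
  "dr": [
    [0, 0, 0],
    [0, 0, 0],
    [0, 0, 0],
    [0, 0, 0],
    [0, 0, 0]
  ]
}}

```text
clock: 3.45
position: [570.3, -135.1, 353.1]
ee_rot: [0.999, -0.042, 0.002, 0.002]
contact_force: [-14.2, 1.9, 33.5]
gripper_width: 12.9
grasp_force: 80.9
```

```bash
python3 - <<'E'
from h import *
print(arm.read_state())
a=arm.get_image("scene")[100:230,150:310,::-1];b=arm.get_image("wrist")[150:420,150:430,::-1]
c=np.zeros((400,780,3),np.uint8);c[:325,:400]=cv2.resize(a,(400,325),interpolation=2);c[:,405:]=cv2.resize(b,(375,400)) 
cv2.imwrite("pics/c2.png",c)
E
```

```text
{'clock': 3.45, 'joints': array([ 0.04455039,  0.35927475, -0.16949502,  0.00521286, -1.03794377,
        1.43908847]), 'joint_vel': array([-1.70486513e-03, -1.10552210e-03, -1.04921302e-03,  3.30118270e-04,
        1.32273104e-03,  8.37995012e-06]), 'joint_efforts': array([  0.9550203 , -17.18335211,  12.14074552,   0.86649321,
         3.99387583,   0.05858805]), 'position': array([ 570.32096877, -135.09037461,  353.06775546]), 'ee_rot': array([ 0.9991026 , -0.0422465 ,  0.0022313 ,  0.00205938]), 'contact_force': array([-14.1687949 ,   1.93768337,  33.48501597]), 'wrist_torque': array([ 0.3995373 ,  4.02452077, -0.05705333]), 'grasp_force': 80.93673706054688, 'gripper_width': 12.930826113125933}
```

View pics/c2.png

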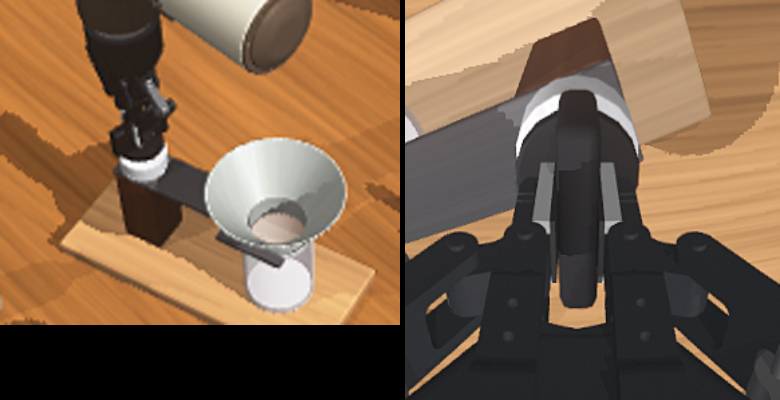

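The composite shows the wing held between the pads (right, about (578,200)) and the disc close to the boss (left, (140,150)). I'll estimate the wing's top height from its known 68 mm length.

```bash
python3 - <<'E'
from h import *
for z in(213,208,203,198,193):
    A,B=plane("wrist",(279,211),z),plane("wrist",(279,356),z)
    print(z,A.round(1),B.round(1),np.linalg.norm(A-B).round(1))
E
```

```text
213 [ 618.1 -138.4  213. ] [ 548.6 -132.5  213. ] 69.7
208 [ 616.4 -138.3  208. ] [ 543.8 -132.1  208. ] 72.9
203 [ 614.7 -138.2  203. ] [ 538.9 -131.7  203. ] 76.0
198 [ 613. -138.  198.] [ 534.  -131.4  198. ] 79.2
193 [ 611.3 -137.9  193. ] [ 529.2 -131.   193. ] 82.4
```

Emit:
{"name": "move_arm", "arguments": {
  "fingers": [10, 10, 10, 10, 10, 10],
  "travel": [
    [0, 0, -3],
    [0, 0, -3],
    [0, 0, -3],
    [0, 0, -3],
    [0, 0, -3],
    [0, 0, -3]
  ],
  "dr": [
    [0, 0, 0.1],
    [0, 0, 0.2],
    [0, 0, 0.35],
    [0, 0, 0.5],
    [0, 0, 0.5],
    [0, 0, 0.5]
  ]
}}

```text
clock: 4.15
position: [570.6, -135.7, 349.6]
ee_rot: [0.957, -0.289, 0.001, 0.001]
contact_force: [-4.1, -5.8, 8.2]
gripper_width: 13.0
grasp_force: 64.0
```

```bash
python3 - <<'E'
from h import *
s=arm.read_state();print(s["position"],s["contact_force"],s["wrist_torque"],s["ee_rot"],2*np.arctan2(s["ee_rot"][1],s["ee_rot"][0]))
E
```

```text
[ 570.6261578  -135.65099176  349.59845764] [-4.09382198 -5.76398659  8.24420799] [-1.49794582  0.99626585 -0.06193925] [ 9.57209209e-01 -2.89393302e-01  9.08321932e-04  1.10553170e-03] -0.5871865353494493
```

Emit:
{"name": "move_arm", "arguments": {
  "fingers": [10, 10, 10, 10, 10, 10, 10, 10],
  "travel": [
    [0, 0, 2],
    [0, 0, 2],
    [0, 0, 2],
    [0, 0, 2],
    [0, 0, 2],
    [0, 0, 2],
    [0, 0, 2],
    [0, 0, 2]
  ],
  "dr": [
    [0, 0, 0.14],
    [0, 0, 0.28],
    [0, 0, 0.42],
    [0, 0, 0.56],
    [0, 0, 0.7],
    [0, 0, 0.74],
    [0, 0, 0.74],
    [0, 0, 0.74]
  ]
}}

```text
clock: 4.95
position: [569.8, -131.5, 346.2]
ee_rot: [0.79, -0.614, -0.003, -0.001]
contact_force: [-7.7, 12.5, 10.4]
gripper_width: 13.0
grasp_force: 90.9
```

```bash
python3 - <<'E'
from h import *
s=arm.read_state();print(s["position"],s["contact_force"],s["wrist_torque"],s["ee_rot"],2*np.arctan2(s["ee_rot"][1],s["ee_rot"][0]))
E
```

```text
[ 569.83816271 -131.46977734  346.23063309] [-7.73620491 12.54577651 10.39986133] [4.03660185 2.16260545 1.29619033] [ 0.78963827 -0.61356632 -0.00265438 -0.00084983] -1.321144188603146
```

Emit:
{"name": "move_arm", "arguments": {
  "fingers": [10, 50, 85, 85, 85, 85, 85, 85, 85, 85],
  "travel": [
    [0, 0, -2],
    [0, 0, -2],
    [0, 0, -2],
    [0, 0, -2],
    [0, 0, -30],
    [0, 0, -80],
    [0, 0, -100],
    [0, 0, -100],
    [0, 0, -100],
    [0, 0, -100]
  ],
  "dr": [
    [0, 0, -0.03],
    [0, 0, -0.03],
    [0, 0, -0.03],
    [0, 0, -0.03],
    [0, 0, -0.03],
    [0, 0, -0.03],
    [0, 0, -0.03],
    [0, 0, -0.03],
    [0, 0, -0.03],
    [0, 0, -0.03]
  ]
}}

```text
clock: 5.95
position: [570.7, -134.6, 443.7]
ee_rot: [0.797, -0.604, -0.001, 0.001]
contact_force: [0.1, -0.2, 0.1]
gripper_width: 85.2
grasp_force: 0.0
```

```bash
python3 - <<'E'
from h import *
s=arm.read_state();print(s["position"],s["contact_force"],s["joints"],2*np.arctan2(s["ee_rot"][1],s["ee_rot"][0]))
b=arm.get_image("wrist")[:,:,::-1];a=arm.get_image("scene")[100:230,150:310,::-1]
import json;m=arm.camera_model("wrist");json.dump({k:np.array(v).tolist() for k,v in m.items() if k in("intrinsics","pose")},open("w2.json","w"))
c=np.zeros((420,800,3),np.uint8);c[:,:560]=b;c[:195,560:]=cv2.resize(a,(240,195))
cv2.imwrite("pics/w2.png",c)
E
```

```text
[ 570.66036434 -134.56326296  443.70726338] [ 0.14009377 -0.17697652  0.0593724 ] [ 4.43521139e-02  2.94945035e-01 -2.58769356e-02 -5.70415636e-04
 -1.25259563e+00  2.29289393e-01] -1.297333988752314
```

View pics/w2.png

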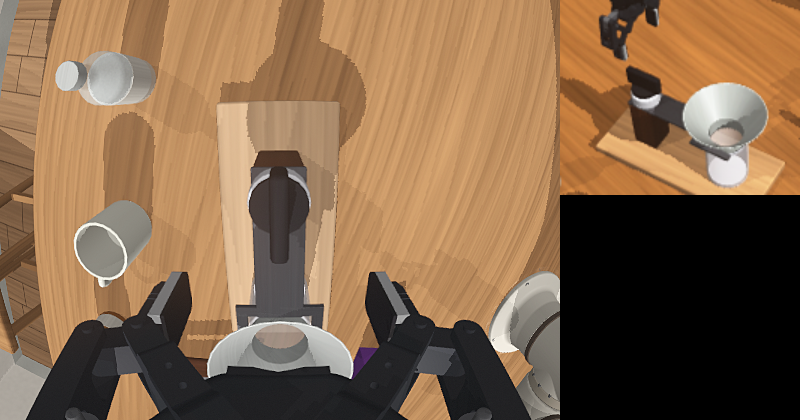

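The knob stays home: the wing points at the funnel (279,167→262) and sits low on the boss. The bystanders are untouched. Next I move over the scoop.

Emit:
{"name": "move_arm", "arguments": {
  "fingers": [85, 85, 85, 85, 85, 85, 85, 85, 85, 85],
  "travel": [
    [-409, -120, 0],
    [-409, -120, 0],
    [-409, -120, 0],
    [-409, -120, 0],
    [-409, -120, 0],
    [-409, -120, 0],
    [-409, -120, 0],
    [-409, -120, 0],
    [-409, -120, 0],
    [-409, -120, 0]
  ],
  "dr": [
    [0, 0, -1.64],
    [0, 0, -1.64],
    [0, 0, -1.64],
    [0, 0, -1.64],
    [0, 0, -1.64],
    [0, 0, -1.64],
    [0, 0, -1.64],
    [0, 0, -1.64],
    [0, 0, -1.64],
    [0, 0, -1.64]
  ]
}}

```text
clock: 7.05
position: [575.5, 295.8, 442.8]
ee_rot: [0.994, 0.107, -0.001, 0.001]
contact_force: [0.2, -1.1, -1.0]
gripper_width: 84.9
grasp_force: 0.0
```

Emit:
{"name": "move_arm", "arguments": {
  "fingers": [85, 85, 85, 85],
  "travel": [
    [0, 0, 40],
    [0, 0, 40],
    [0, 0, 40],
    [0, 0, 40]
  ],
  "dr": [
    [0, 0, -0.14],
    [0, 0, -0.14],
    [0, 0, -0.14],
    [0, 0, -0.14]
  ]
}}

```text
clock: 7.45
position: [576.3, 291.7, 406.7]
ee_rot: [0.985, 0.17, 0.001, -0.0]
contact_force: [-0.1, -0.3, 0.7]
gripper_width: 84.8
grasp_force: 0.0
```

```bash
python3 - <<'E'
from h import *
import json
s=arm.read_state();print(s["position"],s["joints"],2*np.arctan2(s["ee_rot"][1],s["ee_rot"][0]))
m=arm.camera_model("wrist");b=arm.get_image("wrist")[:,:,::-1];json.dump({k:np.array(v).tolist() for k,v in m.items() if k in("intrinsics","pose")},open("w3.json","w"))
cv2.imwrite("pics/w3.png",b)
E
```

```text
[576.28011022 291.74874436 406.73696702] [ 7.18837409e-01  4.18761763e-01  6.57870036e-02  1.06847616e-03
 -1.21579245e+00  1.19273524e+00] 0.3411467024689625
```

View pics/w3.png

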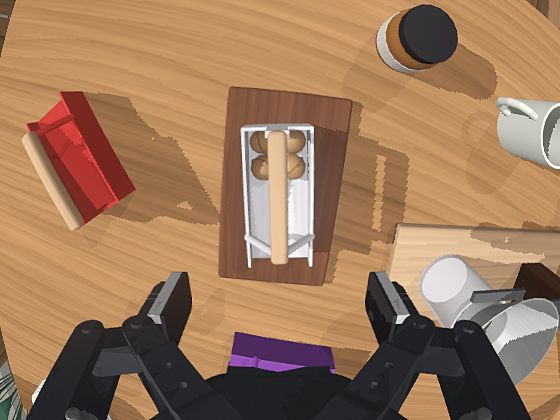

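The wrist view shows the grey scoop with its four nuts at the closed end. Its handle runs from (278,133) to (280,262), centred between the fingers and parallel to the tool x.

```bash
python3 - <<'E'
from h import *
import json
np.set_printoptions(precision=1,suppress=True)
m=json.load(open("w3.json"))
T=lambda u,v:((u+.5)/3-.5+180,(v+.5)/3-.5+155)
A,B=plane("wrist",(278,133),115,m),plane("wrist",(280,262),115,m)
print(A,B,(A+B)/2,np.linalg.norm(A-B),np.arctan2(*(A-B)[1::-1]))
for w,t in(((278,133),(91,60)),((280,262),(138,191))):print(tri(ray("wrist",w,m),ray("top",T(*t))))
E
```

```text
[634.3 313.4 115. ] [527.  273.6 115. ] [580.7 293.5 115. ] 114.49442410940382 0.35558976752799076
(array([632.8, 313. ,  98. ]), np.float64(0.19345774814592492))
(array([522.9, 272.6, 107.3]), np.float64(0.9132621359877751))
```

Emit:
{"name": "move_arm", "arguments": {
  "fingers": [85, 85, 85, 85, 85, 10, 10, 10, 10, 10],
  "travel": [
    [2, 0, 50],
    [2, 0, 100],
    [2, 0, 140],
    [2, 0, 140],
    [2, 0, 140],
    [2, 0, 140],
    [2, 0, 140],
    [2, 0, 140],
    [2, 0, 140],
    [2, 0, 140]
  ],
  "dr": [
    [0, 0, -0.01],
    [0, 0, -0.01],
    [0, 0, -0.01],
    [0, 0, -0.01],
    [0, 0, -0.01],
    [0, 0, -0.01],
    [0, 0, -0.01],
    [0, 0, -0.01],
    [0, 0, -0.01],
    [0, 0, -0.01]
  ]
}}

```text
clock: 8.5
position: [577.7, 292.4, 266.2]
ee_rot: [0.984, 0.176, 0.001, -0.0]
contact_force: [-0.2, -1.1, 1.5]
gripper_width: 14.9
grasp_force: 58.8
```

Emit:
{"name": "move_arm", "arguments": {
  "fingers": [10, 10, 10, 10, 10, 10, 10, 10, 10],
  "travel": [
    [0, 0, -10],
    [0, 0, -30],
    [0, 0, -60],
    [0, 0, -90],
    [0, 0, -120],
    [0, 0, -150],
    [0, 0, -180],
    [0, 0, -200],
    [0, 0, -200]
  ],
  "dr": [
    [0, 0, 0],
    [0, 0, 0],
    [0, 0, 0],
    [0, 0, 0],
    [0, 0, 0],
    [0, 0, 0],
    [0, 0, 0],
    [0, 0, 0],
    [0, 0, 0]
  ]
}}

```text
clock: 9.4
position: [577.6, 292.3, 469.3]
ee_rot: [0.984, 0.176, 0.003, -0.001]
contact_force: [-0.7, 0.2, -1.7]
gripper_width: 14.7
grasp_force: 58.6
```

```bash
python3 - <<'E'
from h import *
s=arm.read_state();print(s["position"],s["ee_rot"],s["gripper_width"],s["wrist_torque"],s["contact_force"])
q=R.from_quat(s["ee_rot"]);p=s["position"]
# pour: lip fixed at funnel + 20mm towards closed end
f=np.array([522.0,27.0])
yaw=0.355;u=np.array([np.cos(yaw),np.sin(yaw)])
y_t=q.as_matrix()[:,1]
for th in(0,.15,.3,.45,.6,.75,.9):
    for lz,off in((230,20),(210,20)):
        c,sn=np.cos(th),np.sin(th)
        g=np.r_[f+u*(off+89*c-65*sn),lz+89*sn+65*c]
        Q=R.from_rotvec([0,0,0])
        # lip down: rotate about world axis so that u goes up
        ax=np.array([u[1],-u[0],0]);Q=R.from_rotvec(ax*th)
        M=Q*q;tcp=g-155*M.as_matrix()[:,2]
        print(th,lz,"tcp",tcp.round(),"travel",q.inv().apply(tcp-p).round(1),"dr",(q.inv()*M).as_rotvec().round(3))
E
```

```text
[577.64370994 292.34224583 469.25700071] [ 0.98442542  0.17576592  0.00327595 -0.00148085] 14.73146932227976 [0.00564607 0.00878061 0.00070328] [-0.73260436  0.205757   -1.71678214]
0 230 tcp [623.  64. 450.] travel [-36.2 229.8  18.6] dr [0. 0. 0.]
0 210 tcp [623.  64. 430.] travel [-36.4 229.9  38.6] dr [0. 0. 0.]
0.15 230 tcp [592.  52. 461.] travel [-70.  229.9   7.7] dr [ 0.    0.15 -0.  ]
0.15 210 tcp [592.  52. 441.] travel [-70.2 229.9  27.7] dr [ 0.    0.15 -0.  ]
0.3 230 tcp [559.  40. 466.] travel [-105.1  229.9    2. ] dr [ 0.     0.3   -0.001]
0.3 210 tcp [559.  40. 446.] travel [-105.2  229.9   22. ] dr [ 0.     0.3   -0.001]
0.45 230 tcp [525.  28. 466.] travel [-140.6  230.     1.5] dr [ 0.001  0.45  -0.001]
0.45 210 tcp [525.  28. 446.] travel [-140.7  230.    21.5] dr [ 0.001  0.45  -0.001]
0.6 230 tcp [492.  16. 461.] travel [-175.7  230.     6.4] dr [ 0.001  0.6   -0.001]
0.6 210 tcp [492.  16. 441.] travel [-175.9  230.1   26.4] dr [ 0.001  0.6   -0.001]
0.75 230 tcp [461.   4. 451.] travel [-209.8  230.1   16.5] dr [ 0.001  0.75  -0.001]
0.75 210 tcp [461.   4. 431.] travel [-209.9  230.1   36.5] dr [ 0.001  0.75  -0.001]
0.9 230 tcp [431.  -7. 436.] travel [-241.9  230.2   31.5] dr [ 0.001  0.9   -0.002]
0.9 210 tcp [431.  -7. 416.] travel [-242.1  230.2   51.5] dr [ 0.001  0.9   -0.002]
```

Emit:
{"name": "move_arm", "arguments": {
  "fingers": [10, 10, 10, 10, 10, 10, 10, 10, 10, 10],
  "travel": [
    [-3, 20, 0],
    [-7, 50, 0],
    [-12, 80, 0],
    [-17, 110, 0],
    [-22, 140, 0],
    [-27, 170, 0],
    [-31, 200, 0],
    [-34, 220, 5],
    [-36, 230, 10],
    [-36, 230, 12]
  ],
  "dr": [
    [0, 0, 0],
    [0, 0, 0],
    [0, 0, 0],
    [0, 0, 0],
    [0, 0, 0],
    [0, 0, 0],
    [0, 0, 0],
    [0, 0, 0],
    [0, 0, 0],
    [0, 0, 0]
  ]
}}

```text
clock: 10.4
position: [623.2, 62.7, 450.9]
ee_rot: [0.985, 0.174, -0.002, 0.0]
contact_force: [-0.5, 0.6, -2.1]
gripper_width: 14.9
grasp_force: 58.7
```

Emit:
{"name": "move_arm", "arguments": {
  "fingers": [10, 10, 10, 10, 10, 10, 10, 10, 10, 10],
  "travel": [
    [-11, 0, -2],
    [-23, 0, -5],
    [-34, 0, -8],
    [-46, 0, -10],
    [-57, 0, -10],
    [-69, 0, -10],
    [-81, 0, -10],
    [-92, 0, -8],
    [-104, 0, -6],
    [-104, 0, -6]
  ],
  "dr": [
    [0, 0.05, 0],
    [0, 0.1, 0],
    [0, 0.15, 0],
    [0, 0.2, 0],
    [0, 0.25, 0],
    [0, 0.3, 0],
    [0, 0.35, 0],
    [0, 0.4, 0],
    [0, 0.45, 0],
    [0, 0.45, 0]
  ]
}}

```text
clock: 11.4
position: [523.9, 28.4, 458.5]
ee_rot: [0.96, 0.172, 0.218, -0.04]
contact_force: [0.7, -0.6, -2.5]
gripper_width: 14.8
grasp_force: 58.7
```

```bash
python3 - <<'E'
from h import *
s=arm.read_state();print(s["position"],s["gripper_width"],s["joints"],s["contact_force"])
q=R.from_quat(s["ee_rot"]).as_matrix();g=s["position"]+155*q[:,2]
print("tilt",np.arccos(-q[2,2]),"lip",g-89*q[:,0]+65*q[:,2])
a=arm.get_image("scene")[90:290,150:420,::-1];b=arm.get_image("top")[140:270,260:430,::-1]
c=np.zeros((400,800,3),np.uint8);c[:,:400]=cv2.resize(a[:,:200],(400,400),interpolation=2);c[:306,400:]=cv2.resize(b,(400,306),interpolation=2)
cv2.imwrite("pics/c3.png",c)
E
```

```text
[523.9083612   28.40346413 458.46033595] 14.8096645060926 [ 0.36456499  0.09317074 -0.27889832  0.00543901 -0.75117668  1.55713068] [ 0.73164881 -0.64313397 -2.47867901]
tilt 0.44757231883811 lip [537.88640356  33.78679022 221.61305576]
```

View pics/c3.png

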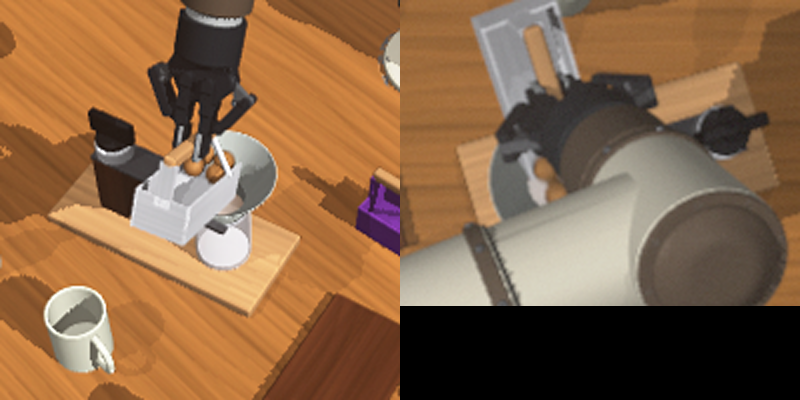

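The nuts are rolling to the lip, which is over the funnel (scene crop (215,165)). I'll tilt further, slowly.

Emit:
{"name": "move_arm", "arguments": {
  "fingers": [10, 10, 10, 10, 10, 10, 10, 10, 10, 10],
  "travel": [
    [0, 0, 0],
    [-11, 0, -4],
    [-22, 0, -8],
    [-34, 0, -10],
    [-45, 0, -12],
    [-57, 0, -14],
    [-69, 0, -15],
    [-81, 0, -15],
    [-93, 0, -15],
    [-93, 0, -15]
  ],
  "dr": [
    [0, 0, 0],
    [0, 0.05, 0],
    [0, 0.1, 0],
    [0, 0.15, 0],
    [0, 0.2, 0],
    [0, 0.25, 0],
    [0, 0.3, 0],
    [0, 0.35, 0],
    [0, 0.4, 0],
    [0, 0.4, 0]
  ]
}}

```text
clock: 12.5
position: [440.2, -3.3, 431.0]
ee_rot: [0.898, 0.16, 0.404, -0.072]
contact_force: [1.1, -0.1, -1.1]
gripper_width: 14.5
grasp_force: 58.9
```

Emit:
{"name": "move_arm", "arguments": {
  "fingers": [10, 10, 10, 10, 10],
  "travel": [
    [0, 0, 0],
    [0, 0, 0],
    [0, 0, 0],
    [0, 0, 0],
    [0, 0, 0]
  ],
  "dr": [
    [0, 0, 0],
    [0, 0, 0],
    [0, 0, 0],
    [0, 0, 0],
    [0, 0, 0]
  ]
}}

```text
clock: 13.0
position: [441.4, -2.9, 432.4]
ee_rot: [0.897, 0.16, 0.406, -0.072]
contact_force: [0.2, 0.1, -1.4]
gripper_width: 15.0
grasp_force: 58.9
```

```bash
python3 - <<'E'
from h import *
s=arm.read_state();print(s["position"],s["gripper_width"],s["joints"],s["contact_force"])
q=R.from_quat(s["ee_rot"]).as_matrix();g=s["position"]+155*q[:,2]
print("tilt",np.arccos(-q[2,2]),"lip",g-89*q[:,0]+65*q[:,2])
a=arm.get_image("scene")[110:290,170:370,::-1];b=arm.get_image("wrist")[:,:,::-1]
c=np.zeros((420,800,3),np.uint8);c[:405,:450]=cv2.resize(a,(450,405),interpolation=2);c[:262,450:]=cv2.resize(b,(350,262))
cv2.imwrite("pics/c4.png",c)
E
```

```text
[441.40621872  -2.8682483  432.36395062] 15.02972087919844 [ 0.36633549 -0.08643778 -0.62517612  0.05421794 -0.18255964  1.50884371] [ 0.17072551  0.12423343 -1.43363602]
tilt 0.849803230986013 lip [541.3324226   33.97350526 220.28274218]
```

View pics/c4.png

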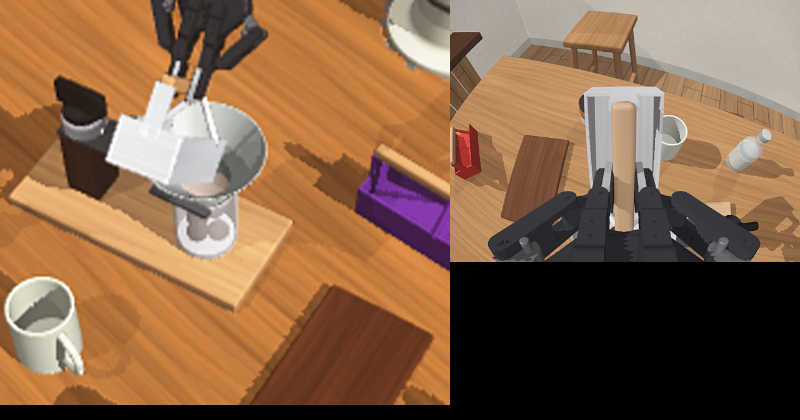

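The view shows nuts in the jar (about (208,222)) and an empty scoop. Next I level the scoop back up, before joint 5 gets any closer to its limit.

Emit:
{"name": "move_arm", "arguments": {
  "fingers": [10, 10, 10, 10, 10, 10, 10, 10, 10, 10],
  "travel": [
    [31, 0, 0],
    [61, 0, 6],
    [80, 0, 20],
    [98, 0, 36],
    [113, 0, 53],
    [128, 0, 73],
    [140, 0, 93],
    [150, 0, 114],
    [154, 0, 126],
    [154, 0, 126]
  ],
  "dr": [
    [0, -0.1, 0],
    [0, -0.2, 0],
    [0, -0.3, 0],
    [0, -0.4, 0],
    [0, -0.5, 0],
    [0, -0.6, 0],
    [0, -0.7, 0],
    [0, -0.8, 0],
    [0, -0.85, 0],
    [0, -0.85, 0]
  ]
}}

```text
clock: 14.1
position: [627.2, 65.8, 462.1]
ee_rot: [0.984, 0.176, -0.001, 0.0]
contact_force: [-0.0, -1.0, -2.4]
gripper_width: 14.7
grasp_force: 58.7
```

```bash
python3 - <<'E'
from h import *
s=arm.read_state();print(s["position"],s["ee_rot"],s["gripper_width"])
q=R.from_quat(s["ee_rot"]);print("tilt",q.as_matrix()[:,2])
# target: board centre 557,280; grip = centre+15*u
b=np.array([557.1,280.2]);yaw=.355;u=np.array([np.cos(yaw),np.sin(yaw)])
for g in(b+15*u,np.array([577.7,292.4])):
    print(g,q.inv().apply(np.r_[g,469]-s["position"]))
Q=R.from_rotvec([0,0,yaw])*R.from_quat([1,0,0,0]);print((q.inv()*Q).as_rotvec())
a=arm.get_image("scene")[170:260,220:320,::-1]
cv2.imwrite("pics/c5.png",cv2.resize(a,(600,540),interpolation=2))
E
```

```text
[627.22223136  65.79899992 462.09230059] [ 9.84437566e-01  1.75729302e-01 -1.37545997e-03  5.94226548e-06] 14.721096841883913
tilt [-2.70602048e-03 -4.95116820e-04 -9.99996216e-01]
[571.16469733 285.41385548] [  23.37049051 -225.44964864   -6.86471544]
[577.7 292.4] [  31.91926727 -229.74317459   -6.88585906]
[-0.00047403  0.0027098  -0.00170656]
```

View pics/c5.png

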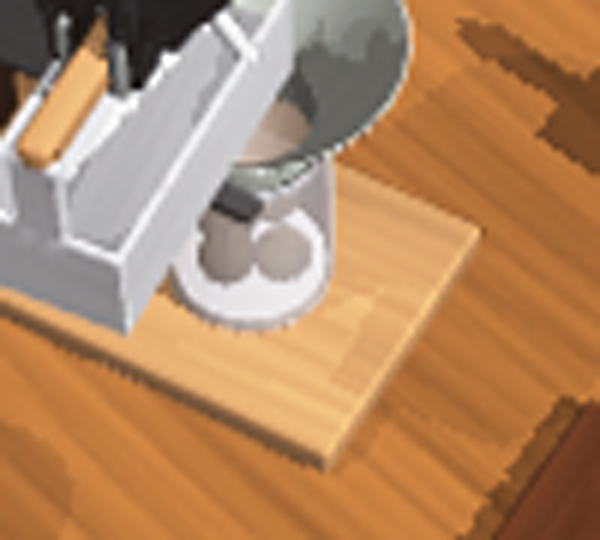

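All ten views are used, so I check by numbers from here. The last view shows nuts on the jar floor and an empty scoop. I'm carrying the scoop back over the board.

Emit:
{"name": "move_arm", "arguments": {
  "fingers": [10, 10, 10, 10, 10, 10, 10, 10, 10, 10],
  "travel": [
    [3, -25, -4],
    [6, -55, -4],
    [10, -85, -4],
    [13, -115, -4],
    [17, -145, -4],
    [20, -175, -4],
    [23, -205, -4],
    [25, -226, -4],
    [25, -226, -4],
    [25, -226, -4]
  ],
  "dr": [
    [0, 0.003, 0],
    [0, 0.003, 0],
    [0, 0.003, 0],
    [0, 0.003, 0],
    [0, 0.003, 0],
    [0, 0.003, 0],
    [0, 0.003, 0],
    [0, 0.003, 0],
    [0, 0.003, 0],
    [0, 0.003, 0]
  ]
}}

```text
clock: 15.15
position: [569.9, 285.3, 469.9]
ee_rot: [0.984, 0.176, 0.002, -0.001]
contact_force: [1.2, -0.4, -1.1]
gripper_width: 14.5
grasp_force: 58.9
```

Emit:
{"name": "move_arm", "arguments": {
  "fingers": [10, 10, 10, 10, 10, 10, 10, 10],
  "travel": [
    [0, 0, 30],
    [0, 0, 70],
    [0, 0, 110],
    [0, 0, 145],
    [0, 0, 170],
    [0, 0, 182],
    [0, 0, 190],
    [0, 0, 190]
  ],
  "dr": [
    [0, 0, 0],
    [0, 0, 0],
    [0, 0, 0],
    [0, 0, 0],
    [0, 0, 0],
    [0, 0, 0],
    [0, 0, 0],
    [0, 0, 0]
  ]
}}

```text
clock: 15.95
position: [571.4, 285.3, 279.0]
ee_rot: [0.984, 0.175, 0.002, -0.0]
contact_force: [0.4, 0.5, -1.2]
gripper_width: 15.2
grasp_force: 58.8
```

```bash
python3 - <<'E'
from h import *
s=arm.read_state();print(s["position"],s["contact_force"],s["wrist_torque"],R.from_quat(s["ee_rot"]).as_matrix()[:,2])
# walnut-coloured pixels in the scene's jar and anywhere else on the table
im=arm.get_image("top")
print(plane("top",(258,260),12))
E
```

```text
[571.39557535 285.33236248 279.00035865] [ 0.37580058  0.49305903 -1.16658716] [-0.00586896 -0.01512847  0.01332368] [ 0.00310773  0.00104973 -0.99999462]
[415.35148799 198.82415983  12.        ]
```

Emit:
{"name": "move_arm", "arguments": {
  "fingers": [10, 10, 10, 10, 10],
  "travel": [
    [0, 0, 5],
    [0, 0, 9],
    [0, 0, 12],
    [0, 0, 12],
    [0, 0, 12]
  ],
  "dr": [
    [0, 0, 0],
    [0, 0, 0],
    [0, 0, 0],
    [0, 0, 0],
    [0, 0, 0]
  ]
}}

```text
clock: 16.5
position: [571.2, 285.9, 266.9]
ee_rot: [0.984, 0.176, 0.002, -0.0]
contact_force: [0.3, -0.2, -1.2]
gripper_width: 14.6
grasp_force: 58.9
```

Emit:
{"name": "move_arm", "arguments": {
  "fingers": [10, 10, 10, 10],
  "travel": [
    [0, 0, 1],
    [0, 0, 2],
    [0, 0, 2],
    [0, 0, 2]
  ],
  "dr": [
    [0, 0, 0],
    [0, 0, 0],
    [0, 0, 0],
    [0, 0, 0]
  ]
}}

```text
clock: 16.9
position: [571.4, 285.8, 266.1]
ee_rot: [0.984, 0.176, 0.002, -0.0]
contact_force: [-2.3, -1.2, 5.5]
gripper_width: 14.7
grasp_force: 59.8
```

Contact with the board at the same height as the pick-up. Now I release the scoop and rise.

Emit:
{"name": "move_arm", "arguments": {
  "fingers": [30, 60, 85, 85, 85, 85, 85, 85, 85, 85],
  "travel": [
    [0, 0, -1],
    [0, 0, -1],
    [0, 0, -1],
    [0, 0, -1],
    [0, 0, -20],
    [0, 0, -60],
    [0, 0, -110],
    [0, 0, -160],
    [0, 0, -200],
    [0, 0, -200]
  ],
  "dr": [
    [0, 0, 0],
    [0, 0, 0],
    [0, 0, 0],
    [0, 0, 0],
    [0, 0, 0],
    [0, 0, 0],
    [0, 0, 0],
    [0, 0, 0],
    [0, 0, 0],
    [0, 0, 0]
  ]
}}

```text
clock: 17.9
position: [571.0, 285.5, 472.8]
ee_rot: [0.984, 0.176, 0.008, -0.003]
contact_force: [0.3, 0.0, 0.0]
gripper_width: 85.1
grasp_force: 0.0
```

```bash
python3 - <<'E'
from h import *
np.set_printoptions(precision=1,suppress=True)
print(arm.read_state()["position"])
m=arm.camera_model("wrist");w=arm.get_image("wrist");t=arm.get_image("top");s=arm.get_image("scene")
s0=cv2.imread("pics/scene0.png")[:,:,::-1]
# nuts in jar: dark/brown blobs in the jar region vs the start picture
d=np.abs(s.astype(int)-s0).sum(2)>50
n,l,st,ce=cv2.connectedComponentsWithStats(d.astype(np.uint8))
for i in range(1,n):
    if st[i,4]>15:print("changed",st[i],ce[i])
# handle (light wood) in the wrist view
hsv=cv2.cvtColor(w,cv2.COLOR_RGB2HSV);print("hsv mid",hsv[190:260:20,279].tolist())
k=np.zeros(w.shape[:2],np.uint8);k[100:300,230:330]=cv2.inRange(hsv,(10,60,170),(22,140,255))[100:300,230:330]
c=max(cv2.findContours(k,0,2)[0],key=cv2.contourArea);r=cv2.minAreaRect(c);print(r)
p=plane("wrist",r[0],115,m);print("handle mid",p)
E
```

```text
[571.  285.5 472.8]
changed [  195     0   288   231 25413] [353.7 104.2]
changed [ 502    0   58   65 1955] [539.6  21.4]
changed [125  41  17  22 162] [134.9  49.9]
changed [  78   48  128  147 6084] [145.3 124.6]
changed [ 96  52  10  23 111] [100.4  65. ]
changed [ 60  62  37  17 243] [79.1 70.6]
changed [31 93  8  9 44] [34.2 96.7]
changed [ 498  117   62  126 3848] [536.8 190.5]
changed [193 139  25  35 354] [205.9 154.2]
changed [233 183  29  17  85] [243.5 192.4]
changed [176 188  44  26 395] [197.6 199.8]
changed [253 203  19  15 204] [261.6 210.5]
changed [365 203  24  23 229] [375.9 214.3]
changed [279 238  12   8  29] [284.1 241.9]
changed [290 238  16  10  40] [297.4 242.9]
changed [ 282  242   61   70 1277] [316.9 276.9]
changed [258 247  29  42 185] [271.3 266.3]
hsv mid [[16, 80, 234], [15, 79, 235], [16, 80, 235], [10, 127, 124]]
((279.5, 268.0), (62.0, 99.0), 90.0)
handle mid [487.3 255.2 115. ]
```

```bash
python3 - <<'E'
from h import *
t=arm.get_image("top");t0=cv2.imread("pics/top0.png")[:,:,::-1]
s=arm.get_image("scene")
print("top V,S around funnel neck")
h=cv2.cvtColor(t,cv2.COLOR_RGB2HSV)
for r in range(204,232,1):print(''.join('%2s'%(' .' if S<50 else '#' if S>95 else 'o') for S in h[r,298:362,1].tolist()))
h=cv2.cvtColor(s,cv2.COLOR_RGB2HSV);print("scene funnel+jar")
for r in range(160,226,1):print(r,''.join('.' if S<40 else '#' if S>90 else 'o' for S in h[r,226:296,1].tolist()))
E
```

```text
top V,S around funnel neck
 # o . . . . . . . . . . . . . . . . . . . . . . . . . . . . . . . . . . . . . . . . . . . . . . . . . . . . . . . . . . . . . .
 # o . . . . . . . . . . . . . . . . . . . . . . . . . . . . . . . . . . . . . . . . . . . . . . . . . . . . . . . . . . . . . .
 # . . . . . . . . . . . . . . . . . . . . . . . . . . . . . . . . . . . . . . . . . . . . . . . . . . . . . . . . . . . . . . .
 o . . . . . . . . . . . . . . . . . . . . . . . . . . . . . . . . . . . . . . . . . . . . . . . . . . . . . . . . . . . . . . .
 o . . . . . . . . . . . . . . . . . . . . . o # # # o . . . . . . . . . . . . . . . . . . . . . . . . . . . . . . . . . . . . .
 o . . . . . . . . . . . . . . . . . . . o # # # # # # # . . . . . . . . . . . . . . . . . . . . . . . . . . . . . . . . . . . .
 o . . . . . . . . . . . . . . . . . . . o # # # # # # # # . . . . . . . . . . . . . . . . . . . . . . . . . . . . . . . . . . .
 . . . . . . . . . . . . . . . . . . . . # # # # # # # # # . . . . . . . . . . . . . . . . . . . . . . . . . . . . . . . . . . .
 . . . . . . . . . . . . . . . . . . . o 
[... 6805 characters left out ...]
....#####################
217 #######################o........................o#####################
218 #######################o........................o#####################
219 #######################oo.......................######################
220 ########################o......................o######################
221 #########################o....................########################
222 ###########################o................o#########################
223 ############################o..............o##########################
224 ###############################oo.......oo############################
225 ######################################################################
```

In the top view the neck shows four nut-sized lobes in a ring at about (322,212), (330,219), (318,220) and (325,227), so all four nuts are in the jar. One check of the scoop's resting pose, then I hand in.

```bash
python3 - <<'E'
from h import *
np.set_printoptions(precision=1,suppress=True)
m=arm.camera_model("wrist");w=arm.get_image("wrist");hsv=cv2.cvtColor(w,cv2.COLOR_RGB2HSV)
k=cv2.inRange(hsv,(12,60,200),(20,100,255));k[:, :262]=0;k[:,298:]=0;k[:120]=0;k[300:]=0
k=cv2.morphologyEx(k,cv2.MORPH_OPEN,np.ones((5,5)))
c=max(cv2.findContours(k,0,2)[0],key=cv2.contourArea);x,y,ww,hh=cv2.boundingRect(c);print(x,y,ww,hh)
A,B=plane("wrist",(x+ww/2,y),115,m),plane("wrist",(x+ww/2,y+hh),115,m)
print(A,B,(A+B)/2,np.linalg.norm(A-B))
s0=cv2.imread("pics/scene0.png")[:,:,::-1];s=arm.get_image("scene")
for n,i in(("before",s0),("now",s)):
    g=i[135:200,193:220].max(2)<60;r=np.where(g.any(1))[0]+135;print(n,"knob dark rows",r.min())
E
```

```text
270 126 14 112
[628.8 309.  115. ] [518.8 268.7 115. ] [573.8 288.8 115. ] 117.15033869497633
before knob dark rows 140
now knob dark rows 144
```

```bash
python3 -c "
from bench import arm
print(arm.job_done())"
```

```text
the job is handed in; nothing more can be done
None
```

I handed the job in, and no verdict came back: the knob is turned home and held down, all four walnuts are in the jar, and the scoop is released flat on its board, with the bystanders left alone.

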